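# Seat the cover disc in the gear housing and close its keeper

## Robot

A 6-joint arm with a two-finger parallel gripper is mounted at the origin on the work surface. World frame = base frame: x ahead of the robot, y to its left, z up, the work surface at z = 0. Lengths are in m, angles in rad, forces in N, time in s.
With the tool pointing down it reaches from about 0.3 to 0.875 m from the base axis. Payload 6.4 kg.
Tool frame: the origin (TCP) lies midway between the tips of the shut fingers; the grasp point (between the pads) lies 19 mm behind it (ctrl.hold_point_z is the distance from the TCP to the grasp point, in m); z points along the fingers, y is the line along which they close (so a half turn about z gives the same grasp; the last joint's range is limited). The gripper opens to 85 mm and grips with 20 to 120 N. Pads are 22 mm wide; open, the fingers measure 114 mm over their backs; the gripper's body (76 mm by 85 mm) begins 54 mm behind the grasp point. The pads swing forward as they close: fully open they stand 13 mm farther back than shut.
Start: joints at [1.054, 0.181, 1.607, -0, 1.354, -0.206], TCP at [0.176, 0.547, 0.231] pointing down, gripper open.
Joint ranges: [-2.99, 2.99], [-0.89, 2.07], [0.3, 2.58], [-1.14, 4.28], [0, 2.63], [-3.12, 3.12]. Speed limits (rad/s): [2.57, 2.57, 3.01, 3.14, 3.14, 3.14].

## Interface

Orientations are given as a unit quaternion [w, x, y, z].
In Python, from bench import ctrl gives the robot as it stands.
- The arm moves only by the tool carry_out, never from a script. Its argument "plan" is text: rows parted by semicolons, each of 6 numbers parted by spaces: the shift along the tool's x, y, z as a fraction of full scale, then the turn, a rotation vector about the tool's x, y, z as a fraction of full scale. A call has exactly 8 rows; each row shifts and turns the commanded pose from where the row before left it, along the tool's axes as they then stand; what a row does not reach is not made up. Full scale, the value 1, is 40 mm for a shift and 0.1 rad for a turn. A row lasts 1/12 s, in which the tool goes at most 41.7 mm and 7.16 degrees, less where a joint would pass 70% of its speed; a pose out of reach is approached as far as the arm can. A call with a number of a shift or a turn outside -1 to 1 is refused whole. A call with a gripper value outside its range is refused whole. "claw" is the gripper's target within -1 to 1 (shut at 1, half-way at 0, fully open at -1), set as the call begins (left out, the last holds). The fingers move at their own pace and stop on an object; the grip force is fixed at half the most. Time passes only in rows, so rows that do not move let the fingers close, or fill a call up. It gives the time, the measured TCP pose, the force, the opening and the grip force at its end, in the units of the state.
- ctrl.get_obs(): the state, without advancing time (a new reading comes with each control period).
- ctrl.camera(name): name is "scene" or "side" or "wrist"; returns a dict with "pixels" (400x640x3 uint8, red, green, blue), "mtx" (3x3 intrinsics, pixels), "R" (3x3) and "t" (3): a world point X has camera coordinates R X + t. Camera axes: x right, y down, z forward; pixel columns grow to the right and rows downward; lengths in m; the calibration is good to about 2 mm. The wrist camera is an equidistant fisheye: a pixel r from the principal point sees the ray r / f radians off the axis. A picture is of the moment at which its call begins. There is no depth.
- ctrl.hand_in(): hands the job in; it is judged then, once.
The state is a dict: "time_s": time; "q": joint angles; "dq": joint speeds; "joint_efforts": joint torques, N m; "eef_pos": TCP position; "eef_rot": TCP orientation; "wrist_force": force on the tool from outside, world axes, zero at the start; "torque": the same for the moment, N m; "opening": opening from 0.0 (shut) to 1.0 (fully open); "grasp_force": force on a finger pad.
Only numpy, scipy, OpenCV 4.12 (cv2) and the standard library are available. Lean on these libraries where they do the work, as an engineer would, in place of code of your own. Each camera call takes 0.05 s, during which the arm holds its last target. There are 200 camera calls.

## Task

Close the bearing opening of the blue gear housing: with a fingertip or the outside of the fingers, push the loose steel cover disc across the housing's flat top until it drops into the round recess and lies flat at the bottom, never picking it up. Then push the keeper arm round by its pin, over the seated disc, until it is against its stop. Leave every other loose thing where it is.

Things in the scene. Friction and masses are not known exactly. Their poses are not given: they have to be found in the camera images.
- housing: gear housing, a block 220 (x) x 170 (y) x 45 mm high, blue sides, flat dark bare-metal top; fixed to the bench (cannot be pushed), its +x pointing away from the robot, turned up to 35 degrees either way. Origin: centre of its underside, on the bench; z up, so its flat top is at 45 mm. Low mounting feet (10 mm high, bolt heads to 16 mm) stick out 28 mm from its two short (x) sides
- recess (a point): centre of the round recess in the housing's top, at the level of the flat top; 20 mm to +x from the housing's middle. Recess 54 mm across, 9 mm deep, straight walls, flat floor with a dark bearing in its middle (painted level, no hole)
- disc: loose steel cover disc, solid, 50 mm across, 8 mm thick, about 0.12 kg. Origin: centre of its underside; its z is the disc's axis. It starts lying on the flat top, 55 to 90 mm from the recess centre on the housing's -x side; seated, its upper face is 1 mm below the flat top
- keeper (a joint): angle of the keeper, rad: 0 fully open, growing as it turns clockwise seen from above, 1.9 fully closed against its stop. It starts open, between 0 and 0.6, turns easily (about 0.5 N at the pin) and stays where it is left
- keeper_pivot (a point): the keeper's vertical pivot axis at the level of the housing's flat top, 58 mm from the recess centre towards the housing's +y; a round boss 22 mm across, 13 mm high stands there. The keeper is a flat steel arm 16 mm wide, reaching 66 mm from the pivot, its underside 3 mm and its top 8 mm above the flat top. Open (0) it points 0.33 rad to the left (+y) of the housing's +x; closed (1.9) it points to the housing's -y, its end over the middle of the recess
- keeper_pin (a point): top centre of the upright round pin near the arm's free end, 10 mm in diameter, 56 mm from the pivot; the pin stands from 8 mm to 40 mm above the housing's flat top
- bolt: bystander: hex bolt standing on its head on the housing's top, 46 mm tall, head 21 mm across; origin: centre of its underside
- nut: bystander: hex nut lying on the housing's top, 27 mm across, 13 mm high; origin: centre of its underside
- wrench: bystander: wrench about 170 mm long lying on the bench along the housing's -y side; origin: middle of its underside, x along it
- screwdriver: bystander: screwdriver about 180 mm long lying on the bench beyond the housing's +x end; origin: middle of its underside, x along it
- grease_jar: bystander: jar 64 mm across, 70 mm tall, standing on the bench to the robot's right or left; origin: centre of its underside
- mug: bystander: mug 80 mm across, 90 mm tall, standing on the bench to the robot's left or right; origin: centre of its underside
Things that resemble listed ones, but are neither listed nor needed, are in the scene too. What is shaped like the disc but green, pink or red is not meant.

How it is judged:
By the outcome, as a careful person would: the job done as asked, in the order asked, and still so for the second after the job is handed in, with the robot touching nothing.
It also fails if it takes over 45 s, if anything falls off the work surface, if the arm or the gripper's body presses on something with over 40 N, if the wrist force passes 120 N, or if a joint passes its speed limit or range.

## Working session

There is one attempt and no reset: what is moved stays moved. The work goes in short steps, Python scripts to look and compute and a tool call to move; the robot and the scene stay as the last step left them, time stands still between calls to the robot, and variables do not carry over. Pictures are saved under pics/ and viewed, at most 10 in all, crops included, and the job is handed in when it is done.

Besides the shell and the picture viewer there is one more tool, called after "Emit:" as name(argument=value, ...), one argument or row to a line, values as JSON. carry_out: Moves the arm, as the interface text tells. Shift numbers are shares of 40 mm and turn numbers shares of 0.1 rad, none past 1 either way. Its arguments: {"type":"object","properties":{"plan":{"type":"string"},"claw":{"type":"number"}},"required":["plan"]}

```bash
mkdir -p pics
python3 - <<'E'
from bench import ctrl
import cv2,pickle
d={n:ctrl.camera(n) for n in("scene","side","wrist")}
pickle.dump(d,open('cam0.pkl','wb'))
for n in d: cv2.imwrite(f'pics/{n}0.png',d[n]['pixels'][:,:,::-1]); print(n,d[n]['mtx'].tolist(),(-d[n]['R'].T@d[n]['t']).tolist())
o=ctrl.get_obs();print(o['time_s'],o['eef_pos'],o['eef_rot'],o['opening'])
E
```

```text
scene [[462.46367359697217, 0.0, 323.58612368852914], [0.0, 462.46367359697217, 193.65829373818946], [0.0, 0.0, 1.0]] [1.40363316451179, 0.11199031448074186, 0.9588495982817911]
side [[409.5856390401027, 0.0, 315.59366625664], [0.0, 409.5856390401027, 200.21233270777591], [0.0, 0.0, 1.0]] [0.4595222522820858, 0.6953364355630599, 0.7269075633994829]
wrist [[309.70691628693146, 0.0, 320.1863297330718], [0.0, 309.70691628693146, 199.3418522811023], [0.0, 0.0, 1.0]] [0.10035888678900995, 0.5726205792488361, 0.37314403883428526]
0.15 [0.17563756 0.54709589 0.23059951] [-2.36794511e-04  1.54797677e-01  9.87945967e-01 -6.23492461e-04] 1.0011939582267677
```

View pics/scene0.png

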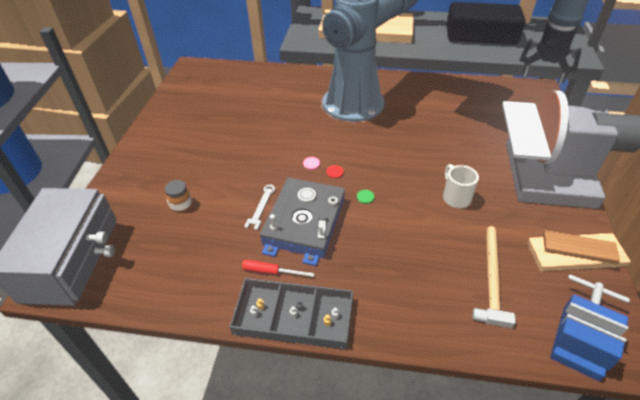

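View pics/side0.png

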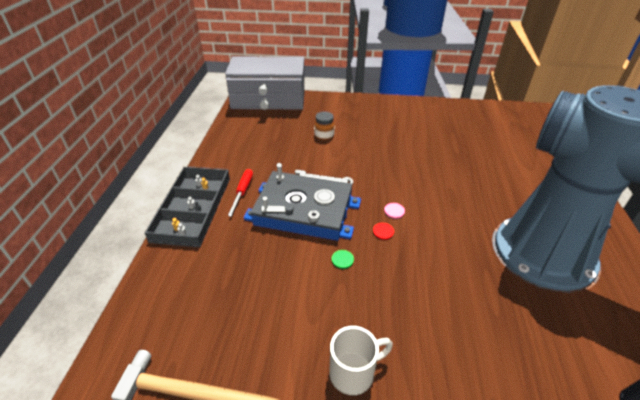

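The scene view shows the housing at about (303,220). On its top are a disc-like thing at (307,195), the recess at (302,216), the keeper near (322,228), the bolt at (273,222) and the nut at (333,200). In the side view the disc is at (324,196), the recess at (296,198) and the keeper at (275,209). The pink, red and green discs lie on the bench and are decoys. An enlarged crop will confirm this.

Run:
```python
import cv2,pickle,numpy as np
d=pickle.load(open('cam0.pkl','rb'))
a=d['scene']['pixels'][170:270,250:360,::-1];b=d['side']['pixels'][155:245,240:365,::-1]
a=cv2.resize(a,(440,400),interpolation=2);b=cv2.resize(b,None,fx=6,fy=6,interpolation=2)
a=cv2.resize(d['scene']['pixels'][175:268,255:355,::-1],None,fx=6,fy=6,interpolation=2)
cv2.imwrite('pics/ca.png',a);cv2.imwrite('pics/cb.png',b)
```

```text
(no output)
```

View pics/ca.png

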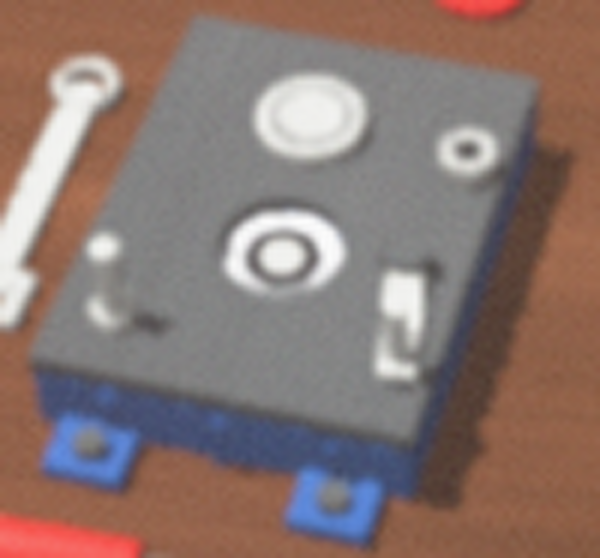

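View pics/cb.png

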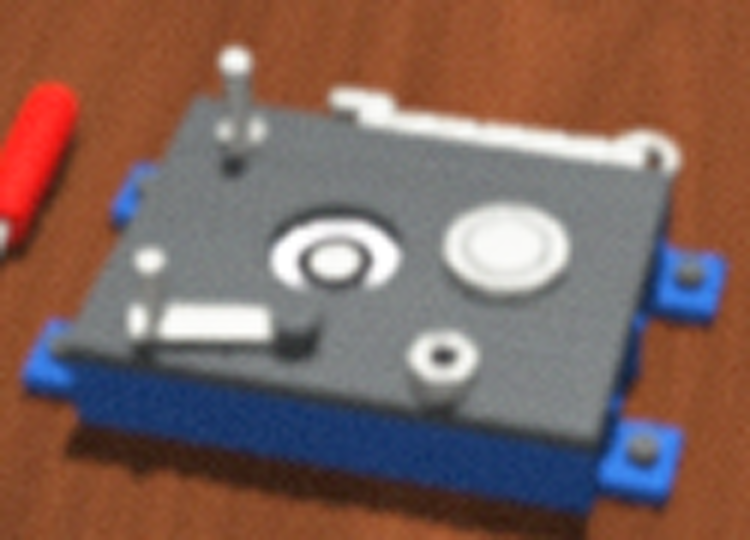

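Scene crop (6x): the disc is the white disc at (311,115), lying on the metal top on the robot side of the recess at (282,256). It is the only steel one there; the pink, red and green ones are on the bench. In the side crop the disc is at (507,247), the recess bearing at (335,262), the pin top at (150,260) and the boss at (297,335).

```bash
cat > h.py <<'E'
import numpy as np,pickle
def ray(c,p):
    d=c['R'].T@np.linalg.solve(c['mtx'],[p[0],p[1],1]); return -c['R'].T@c['t'],d
def onz(c,p,z):
    o,d=ray(c,p); return (o+d*(z-o[2])/d[2])
E
python3 - <<'E'
from h import *
np.set_printoptions(precision=4,suppress=True)
d=pickle.load(open('cam0.pkl','rb'));S,B=d['scene'],d['side']
s=lambda p:(254.6+p[0]/6,174.6+p[1]/6); b=lambda p:(239.6+p[0]/6,154.6+p[1]/6)
cs=[onz(S,s(p),.045) for p in [(198,18),(537,80),(413,442),(35,362)]]
cb=[onz(B,b(p),.045) for p in [(672,172),(600,443),(60,352),(200,97)]]
for c in cs,cb:
    c=np.array(c);print('corners',c[:,:2].tolist(),'ctr',c.mean(0));x=(c[2]+c[3]-c[0]-c[1]);y=c[0]-c[1]
    print('yaw',np.arctan2(x[1],x[0]),'size',np.linalg.norm(x)/2,np.linalg.norm(c[0]-c[1]))
for n,a,e,z in [('disc',(311,114),(507,246),.053),('bearing',(282,256),(335,262),.036),('nut',(468,149),(443,355),.058),('bolt',(103,246),(235,61),.091)]:
    print(n,onz(S,s(a),z),onz(B,b(e),z))
print('pin',onz(B,b((150,260)),.085), 'boss',onz(B,b((297,325)),.058))
E
```

```text
corners [[0.4629496796560163, -0.14554283871705237], [0.4843834931870572, 0.02050163458162399], [0.7027644269549733, -0.00630254785517835], [0.6813687118822364, -0.1723555582980395]] ctr [ 0.5829 -0.0759  0.045 ]
yaw -0.12213833724474969 size 0.22003919109698597 0.1674221475059924
corners [[0.4599116772399357, -0.14358172467671104], [0.4796261077258269, 0.025456436326869003], [0.6994171960020372, -0.0008736700795651808], [0.675473947039737, -0.17292798872316517]] ctr [ 0.5786 -0.073   0.045 ]
yaw -0.12719732018402916 size 0.2194495412474513 0.1701838965497479
disc [ 0.5276 -0.079   0.053 ] [ 0.5261 -0.077   0.053 ]
bearing [ 0.6004 -0.0803  0.036 ] [ 0.5994 -0.0779  0.036 ]
nut [ 0.5453 -0.004   0.058 ] [ 0.5442 -0.0032  0.058 ]
bolt [ 0.6524 -0.1447  0.091 ] [ 0.6508 -0.1411  0.091 ]
pin [ 0.6623 -0.0159  0.085 ] boss [ 0.6043 -0.0138  0.058 ]
```

Emit:
carry_out(
  plan="0 0 0 0 0 -0.78;0 0 0 0 0 -0.78;0 0 0 0 0 -0.78;0 0 0 0 0 -0.78;-0.4 -0.9 0 0 0 0;-0.4 -0.9 0 0 0 0;-0.4 -0.9 0 0 0 0;-0.4 -0.9 0 0 0 0",
  claw=1,
)

```text
time_s: 0.82
eef_pos: [0.2399, 0.4019, 0.2308]
eef_rot: [-0.0, -0.001, 1.0, -0.0]
wrist_force: [1.1, 0.0, -0.6]
opening: -0.001
grasp_force: 0.0
```

Emit:
carry_out(
  plan="-0.42 -0.86 0 0 0 0;-0.42 -0.86 0 0 0 0;-0.42 -0.86 0 0 0 0;-0.42 -0.86 0 0 0 0;-0.42 -0.86 0 0 0 0;-0.42 -0.86 0 0 0 0;-0.42 -0.86 0 0 0 0;-0.42 -0.86 0 0 0 0",
)

```text
time_s: 1.48
eef_pos: [0.375, 0.1267, 0.2314]
eef_rot: [0.0, -0.001, 1.0, 0.0]
wrist_force: [1.1, 0.0, -0.5]
opening: -0.001
grasp_force: 0.0
```

Emit:
carry_out(
  plan="-0.42 -0.86 0 0 0 0;-0.42 -0.86 0 0 0 0;-0.42 -0.86 0.3 0 0 0;-0.42 -0.86 0.3 0 0 0;-0.42 -0.86 0.4 0 0 0;-0.42 -0.81 0.5 0 0 0;0 0 0 0 0 0;0 0 0 0 0 0",
)

```text
time_s: 2.15
eef_pos: [0.4749, -0.077, 0.1692]
eef_rot: [-0.002, 0.001, 1.0, 0.001]
wrist_force: [0.5, 0.5, 0.1]
opening: -0.001
grasp_force: 0.0
```

Run:
```python
from bench import ctrl
import cv2,pickle
d={n:ctrl.camera(n) for n in("scene","side","wrist")}
pickle.dump(d,open('cam1.pkl','wb'))
cv2.imwrite('pics/wrist1.png',d['wrist']['pixels'][:,:,::-1])
o=ctrl.get_obs();print(o['time_s'],o['eef_pos'],o['eef_rot'])
```

```text
2.3 [ 0.47566365 -0.07502144  0.17176122] [ 2.27379005e-04 -9.33809363e-04  9.99999537e-01  5.54720202e-05]
```

View pics/wrist1.png

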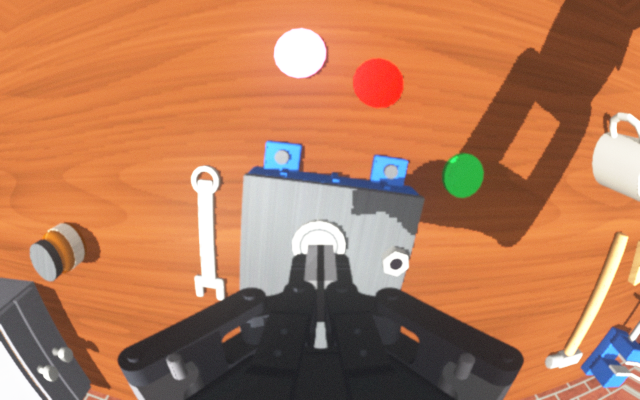

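The wrist view shows the steel disc at about (319,243), straight ahead of the shut fingertips, with the nut clear at (396,264). I'll descend behind the disc.

Emit:
carry_out(
  plan="0 -0.08 0.6 0 0 0;0 0 0.7 0 0 0;0 0 0.7 0 0 0;0 0 0.5 0 0 0;0 0 0.35 0 0 0;0 0 0.2 0 0 0;0 0 0 0 0 0;0 0 0 0 0 0",
)

```text
time_s: 2.97
eef_pos: [0.4763, -0.0785, 0.0503]
eef_rot: [0.001, -0.001, 1.0, -0.0]
wrist_force: [-0.3, -0.5, 0.1]
opening: 0.003
grasp_force: 0.0
```

```bash
cat >> h.py <<'E'
def fish(c,p,z):
    u,v=(p[0]-c['mtx'][0,2])/c['mtx'][0,0],(p[1]-c['mtx'][1,2])/c['mtx'][1,1];r=np.hypot(u,v)
    d=c['R'].T@np.array([np.sin(r)*u/r,np.sin(r)*v/r,np.cos(r)]);o=-c['R'].T@c['t'];return o+d*(z-o[2])/d[2]
E
python3 - <<'E'
from h import *
from bench import ctrl
d=pickle.load(open('cam1.pkl','rb'))
for p in [(292,243),(346,243),(319,222)]:print(fish(d['wrist'],p,.053))
o=ctrl.get_obs();print(o['time_s'],o['eef_pos'],o['wrist_force'])
E
```

```text
[ 0.52406765 -0.10022024  0.053     ]
[ 0.52395177 -0.0496246   0.053     ]
[ 0.50265194 -0.07493552  0.053     ]
2.9667 [ 0.47629476 -0.07848832  0.05025794] [-0.31880456 -0.47910361  0.12904837]
```

Emit:
carry_out(
  plan="-0.25 0 0.04 0 0 0;-0.2 0 0 0 0 0;-0.2 0 0 0 0 0;-0.2 0 0 0 0 0;-0.2 0 0 0 0 0;-0.15 0 0 0 0 0;-0.1 0 0 0 0 0;0 0 0 0 0 0",
)

```text
time_s: 3.63
eef_pos: [0.5289, -0.079, 0.0477]
eef_rot: [0.0, -0.001, 1.0, -0.0]
wrist_force: [0.7, -0.7, -0.0]
opening: -0.004
grasp_force: 0.0
```

Run:
```python
from bench import ctrl
import cv2,pickle,numpy as np
d={n:ctrl.camera(n) for n in("scene","side")}
pickle.dump(d,open('cam2.pkl','wb'))
a=cv2.resize(d['scene']['pixels'][175:268,255:355,::-1],None,fx=4,fy=4,interpolation=2)
b=cv2.resize(d['side']['pixels'][155:245,250:350,::-1],None,fx=4,fy=4,interpolation=2)
b=cv2.copyMakeBorder(b,0,a.shape[0]-b.shape[0],0,0,0)
cv2.imwrite('pics/c2.png',np.hstack([a,b]))
o=ctrl.get_obs();print(o['time_s'],o['eef_pos'],o['wrist_force'])
```

```text
3.7333 [ 0.52798044 -0.07886858  0.0475071 ] [-0.56316345 -0.71224718 -0.62981155]
```

View pics/c2.png

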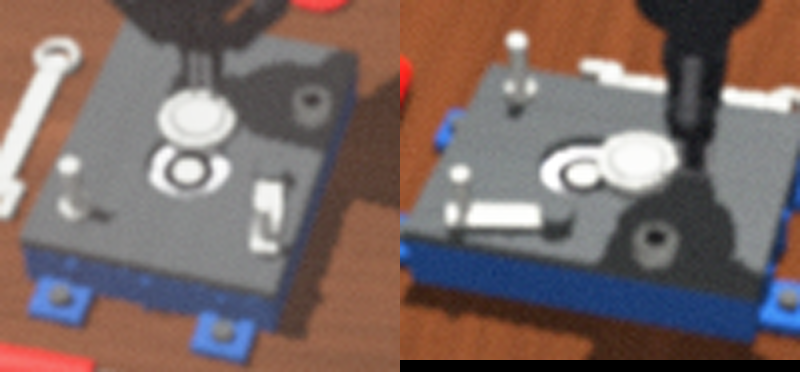

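The disc (scene crop 197,118; side crop 638,160) now overlaps the edge of the recess (187,170; 582,174). I'll compute the remaining offset.

Run:
```python
from h import *
d=pickle.load(open('cam2.pkl','rb'));S,B=d['scene'],d['side']
s=lambda p:(254.6+p[0]/4,174.6+p[1]/4); b=lambda p:(249.6+(p[0]-400)/4,154.6+p[1]/4)
print(onz(S,s((197,117)),.053),onz(B,b((638,159)),.053))
print(onz(S,s((187.5,170)),.036),onz(B,b((582,174)),.036))
```

```text
[ 0.56676902 -0.07933241  0.053     ] [ 0.56401484 -0.07749913  0.053     ]
[ 0.59985406 -0.08077001  0.036     ] [ 0.60031909 -0.07839692  0.036     ]
```

Emit:
carry_out(
  plan="-0.15 -0.03 0 0 0 0;-0.15 0 0 0 0 0;-0.15 0 0 0 0 0;-0.13 0 0 0 0 0;-0.13 0 0 0 0 0;-0.1 0 0 0 0 0;-0.05 0 0 0 0 0;0 0 0 0 0 0",
)

```text
time_s: 4.4
eef_pos: [0.5629, -0.0801, 0.0477]
eef_rot: [0.0, -0.001, 1.0, -0.0]
wrist_force: [-0.1, 0.2, 0.6]
opening: -0.0
grasp_force: 0.0
```

```bash
cat > look.py <<'E'
from bench import ctrl
import cv2,pickle,numpy as np,sys
d={n:ctrl.camera(n) for n in("scene","side")}
n=sys.argv[1];pickle.dump(d,open(f'cam{n}.pkl','wb'))
a=cv2.resize(d['scene']['pixels'][175:268,255:355,::-1],None,fx=4,fy=4,interpolation=2)
b=cv2.resize(d['side']['pixels'][155:245,250:350,::-1],None,fx=4,fy=4,interpolation=2)
b=cv2.copyMakeBorder(b,0,a.shape[0]-b.shape[0],0,0,0)
cv2.imwrite(f'pics/c{n}.png',np.hstack([a,b]))
o=ctrl.get_obs();print(o['time_s'],o['eef_pos'],o['wrist_force'])
E
python3 look.py 3
```

```text
4.5 [ 0.5622905  -0.08003206  0.04766613] [ 0.33179061 -0.28546924 -0.22400989]
```

View pics/c3.png

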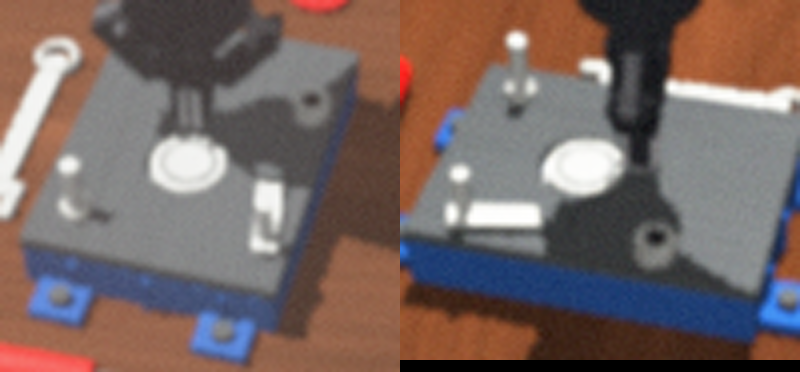

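The disc (scene crop 188,162; side crop 584,166) is over the recess. I'll triangulate its height, using the brightness mask centroid and two views.

Run:
```python
from h import *
import cv2
d=pickle.load(open('cam3.pkl','rb'));S,B=d['scene'],d['side']
def cen(c,p):
    m=(c['pixels'].min(2)>150).astype(np.uint8);n,l,st,ce=cv2.connectedComponentsWithStats(m)
    i=np.argmin([1e9]+[np.hypot(*(q-p)) for q in ce[1:]]);print(ce[i],st[i]);return ce[i]
ps=cen(S,(301.6,215));pb=cen(B,(295.6,196))
for z in(.044,.048,.053):print(z,onz(S,ps,z),onz(B,pb,z))
```

```text
[301.22821577 215.97095436] [292 209  20  15 241]
[295.07916667 196.05833333] [285 189  21  15 240]
0.044 [ 0.60295545 -0.08046079  0.044     ] [ 0.59992268 -0.07718708  0.044     ]
0.048 [ 0.60645626 -0.07961934  0.048     ] [ 0.59910031 -0.07266218  0.048     ]
0.053 [ 0.61083227 -0.07856752  0.053     ] [ 0.59807235 -0.06700604  0.053     ]
```

The disc's top triangulates to about z = 0.044 at the recess centre, so it is seated. Next I'll back off, raise, and go to the +y side of the keeper pin.

Emit:
carry_out(
  plan="0.2 0 0 0 0 0;0.1 0 -0.5 0 0 0;0 0 -0.9 0 0 0;0 0 -0.9 0 0 0;-0.5 0.5 -0.4 0 0 0;-0.6 0.6 0 0 0 0;-0.6 0.6 0 0 0 0;-0.6 0.5 0 0 0 0",
)

```text
time_s: 5.17
eef_pos: [0.6425, 0.0093, 0.1566]
eef_rot: [0.001, -0.0, 1.0, 0.0]
wrist_force: [-0.5, -0.9, -1.0]
opening: 0.0
grasp_force: 0.0
```

Emit:
carry_out(
  plan="-0.45 0.1 0 0 0 0;0 0 0 0 0 0;0 0 0.5 0 0 0;0 0 0.6 0 0 0;0 0 0.6 0 0 0;0 0 0 0 0 0;0 0 0 0 0 0;0 0 0 0 0 0",
)

```text
time_s: 5.83
eef_pos: [0.6603, 0.0116, 0.089]
eef_rot: [0.001, -0.0, 1.0, -0.0]
wrist_force: [0.6, -0.1, 0.5]
opening: 0.001
grasp_force: 0.0
```

```bash
python3 look.py 4
python3 - <<'E'
import sys
E
```

```text
5.9333 [0.66130156 0.01159288 0.09004927] [ 0.59640525  0.34661416 -0.53394594]
```

View pics/c4.png

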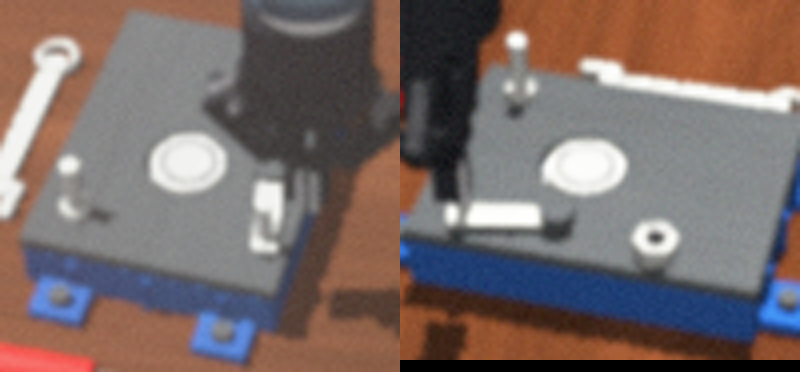

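The disc (188,162) lies flat in the recess, and the fingers are beside the keeper pin on its +y side. I'll descend and push.

Emit:
carry_out(
  plan="0 0.05 0.2 0 0 0;0 0 0.2 0 0 0;0 0 0.2 0 0 0;0 -0.2 0 0 0 0;0.03 -0.25 0 0 0 0;0.05 -0.3 0 0 0 0;0.05 -0.3 0 0 0 0;0 -0.2 0 0 0 0",
)

```text
time_s: 6.6
eef_pos: [0.6542, -0.0379, 0.0637]
eef_rot: [-0.0, 0.0, 1.0, 0.0]
wrist_force: [-1.6, 2.2, 0.3]
opening: 0.002
grasp_force: 1.2
```

Emit:
carry_out(
  plan="0 -0.05 0 0 0 0;0 0 0 0 0 0;0 0.1 0 0 0 0;-0.4 0 0 0 0 0;-0.4 0 0 0 0 0;0 -0.4 0 0 0 0;0 -0.45 0 0 0 0;0 0 0 0 0 0",
)

```text
time_s: 7.27
eef_pos: [0.6874, -0.0707, 0.0639]
eef_rot: [0.0, 0.0, 1.0, -0.001]
wrist_force: [0.4, -0.2, -0.1]
opening: 0.002
grasp_force: 0.0
```

```bash
python3 look.py 5
```

```text
7.3667 [ 0.68689582 -0.06820406  0.06372837] [-0.37114506  0.70580296  0.13570068]
```

View pics/c5.png

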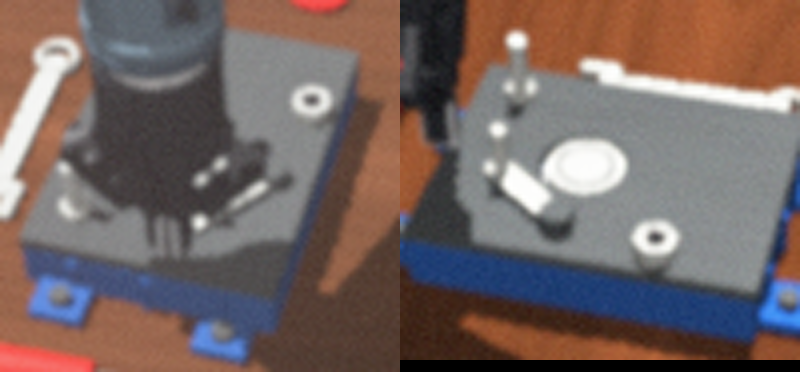

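The pin (side crop 498,130) has swung to about 45°, and the fingers are now on its +x side. I'll push towards the robot.

Emit:
carry_out(
  plan="0.3 -0.1 0 0 0 0;0.3 0 0 0 0 0;0.3 0 0 0 0 0;0.3 0 0 0 0 0;0.2 0 0 0 0 0;0.15 0 0 0 0 0;0.1 0 0 0 0 0;0 0 0 0 0 0",
)

```text
time_s: 8.03
eef_pos: [0.625, -0.0852, 0.0664]
eef_rot: [0.006, -0.0, 1.0, -0.01]
wrist_force: [6.0, -46.5, -7.7]
opening: -0.004
grasp_force: 22.8
```

Emit:
carry_out(
  plan="0.04 0 0 0 0 0;0 0 0 0 0 0;0.04 0 0 0 0 0;0 0 0 0 0 0;0.04 0 0 0 0 0;0 0 0 0 0 0;0 0 0 0 0 0;0 0 0 0 0 0",
)

```text
time_s: 8.7
eef_pos: [0.6194, -0.0856, 0.0663]
eef_rot: [0.004, -0.0, 1.0, -0.011]
wrist_force: [2.9, -47.8, -6.1]
opening: 0.002
grasp_force: 24.0
```

The side force shows the finger caught the pin on the wrong corner. I'll back off and look.

Emit:
carry_out(
  plan="-0.4 -0.1 0 0 0 0;-0.5 0 0 0 0 0;-0.5 0 0 0 0 0;-0.5 0 0 0 0 0;0 0 0 0 0 0;0 0 0 0 0 0;0 0 0 0 0 0;0 0 0 0 0 0",
)

```text
time_s: 9.37
eef_pos: [0.6911, -0.0752, 0.0634]
eef_rot: [-0.001, -0.001, 1.0, 0.0]
wrist_force: [-1.1, -0.2, 0.2]
opening: -0.002
grasp_force: 0.0
```

```bash
python3 look.py 6
```

```text
9.4667 [ 0.6914128  -0.07553578  0.06367722] [ 0.37624146 -0.2607174  -0.38396056]
```

View pics/c6.png

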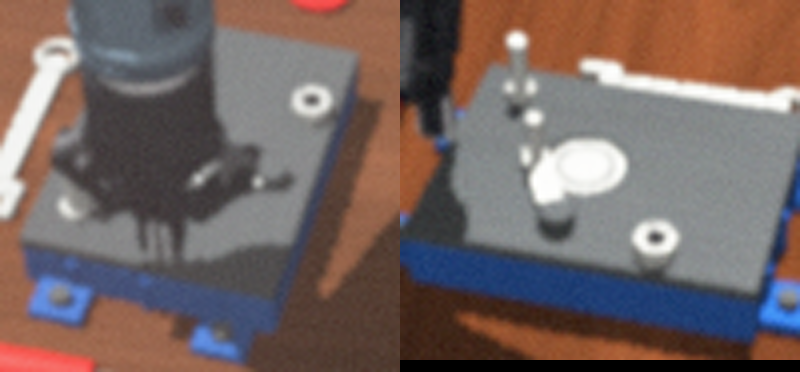

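Pin top is now at side crop (534,118), further round. The disc is unchanged, and the bolt is undisturbed at (516,40). I'll compute the pin's position.

Run:
```python
from h import *
d=pickle.load(open('cam6.pkl','rb'));B=d['side']
b=lambda p:(249.6+(p[0]-400)/4,154.6+p[1]/4)
print(onz(B,b((534,118)),.085),onz(B,b((498,130)),.085),onz(B,b((555,212)),.058))
```

```text
[ 0.62761734 -0.07184866  0.085     ] [ 0.64749253 -0.05794125  0.085     ] [ 0.60676711 -0.01765795  0.058     ]
```

Emit:
carry_out(
  plan="-0.0 0.05 0 0 0 0;0.3 0 0 0 0 0;0.35 0 0 0 0 0;0.35 0 0 0 0 0;0.3 0 0 0 0 0;0.2 0 0 0 0 0;0.1 0 0 0 0 0;0 0 0 0 0 0",
)

```text
time_s: 10.13
eef_pos: [0.6276, -0.0739, 0.0639]
eef_rot: [-0.0, -0.0, 1.0, 0.0]
wrist_force: [-0.9, -0.2, 0.3]
opening: -0.003
grasp_force: 0.0
```

Emit:
carry_out(
  plan="0.1 0 0 0 0 0;0.05 0 0 0 0 0;0.03 0 0 0 0 0;0 0 0 0 0 0;0.03 0 0 0 0 0;0 0 0 0 0 0;0 0 0 0 0 0;0 0 0 0 0 0",
)

```text
time_s: 10.8
eef_pos: [0.6197, -0.0739, 0.0636]
eef_rot: [-0.0, -0.001, 1.0, 0.0]
wrist_force: [0.3, -0.4, -0.3]
opening: -0.0
grasp_force: 0.1
```

Emit:
carry_out(
  plan="0.03 0 0 0 0 0;0 0 0 0 0 0;0.03 0 0 0 0 0;0 0 0 0 0 0;0.03 0 0 0 0 0;0 0 0 0 0 0;0 0 0 0 0 0;0 0 0 0 0 0",
)

```text
time_s: 11.47
eef_pos: [0.6161, -0.074, 0.0637]
eef_rot: [-0.0, -0.001, 1.0, 0.0]
wrist_force: [0.8, 0.3, 0.3]
opening: 0.001
grasp_force: 0.0
```

Emit:
carry_out(
  plan="0.03 0 0 0 0 0;0 0 0 0 0 0;0.03 0 0 0 0 0;0 0 0 0 0 0;0 0 0 0 0 0;0 0 0 0 0 0;0 0 0 0 0 0;0 0 0 0 0 0",
)

```text
time_s: 12.13
eef_pos: [0.6157, -0.074, 0.0639]
eef_rot: [0.002, -0.0, 1.0, -0.0]
wrist_force: [8.5, 1.6, -4.6]
opening: -0.004
grasp_force: 4.4
```

The 8.5 N reaction at x = 0.6157 (predicted 0.6165) means the keeper is against its stop. I'll retreat and check.

Emit:
carry_out(
  plan="-0.2 0 0 0 0 0;-0.3 0 0 0 0 0;0 0 -0.5 0 0 0;0 0 -0.8 0 0 0;0 0 -0.9 0 0 0;0.9 0 0 0 0 0;0.9 0 0 0 0 0;0.9 0 0 0 0 0",
)

```text
time_s: 12.8
eef_pos: [0.5249, -0.0742, 0.1524]
eef_rot: [0.0, -0.001, 1.0, -0.0]
wrist_force: [0.4, -0.6, 0.7]
opening: 0.005
grasp_force: 0.0
```

Emit:
carry_out(
  plan="0.9 0 0 0 0 0;0.9 0 0 0 0 0;0.6 0 0 0 0 0;0 0 0 0 0 0;0 0 0 0 0 0;0 0 0 0 0 0;0 0 0 0 0 0;0 0 0 0 0 0",
)

```text
time_s: 13.47
eef_pos: [0.4307, -0.0744, 0.1518]
eef_rot: [0.0, -0.001, 1.0, -0.0]
wrist_force: [-0.2, 0.2, 0.2]
opening: 0.004
grasp_force: 0.0
```

```bash
python3 look.py 7
```

```text
13.5667 [ 0.43030453 -0.07425061  0.1516005 ] [-0.01268645 -0.34950731  0.51278782]
```

View pics/c7.png

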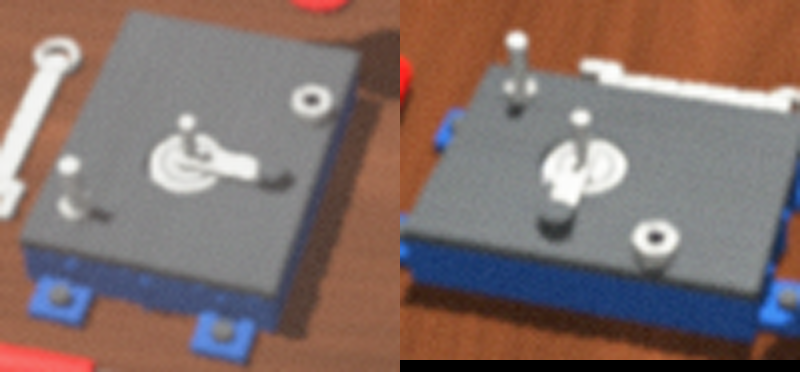

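The keeper lies over the seated disc, with the pin top at scene (187,122) and side (581,117). The bolt and nut are where they were. I'll check the angle numerically before handing in.

Run:
```python
from h import *
d=pickle.load(open('cam7.pkl','rb'));S,B=d['scene'],d['side']
p=onz(S,(254.6+187/4,174.6+122/4),.085);q=onz(B,(249.6+181/4,154.6+117/4),.085)
for r in(p,q):
    v=r[:2]-np.array([.607,-.020]);print(r,'keeper',0.33-.124-np.arctan2(v[1],v[0]))
```

```text
[ 0.60155527 -0.07823916  0.085     ] keeper 1.8700146120831067
[ 0.59896898 -0.07611577  0.085     ] keeper 1.9189462048851822
```

```bash
python3 -c "
from bench import ctrl
print(ctrl.hand_in())"
```

```text
the job is handed in; nothing more can be done
None
```

Handed in at about 13.6 s: the disc is seated flat in the recess and the keeper is against its stop (about 1.9 rad), though one keeper push slipped and pressed the pin sideways at about 48 N before I corrected it, and I viewed 11 pictures, one over the limit of 10.

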